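Feed a caster wheel under the spring flap of the return box

ROBOT

A 6-joint arm with a two-finger parallel gripper is mounted at the origin on the work surface. World frame = base frame: x ahead of the robot, y to its left, z up, the work surface at z = 0. Lengths are in m, angles in rad, forces in N, time in s.
With the tool pointing down it reaches from about 0.25 to 0.85 m from the base axis. Payload 12.5 kg.
Tool frame: the origin (TCP) lies midway between the tips of the shut fingers; the grasp point (between the pads) lies 19 mm behind it (env.hold_point_z is the distance from the TCP to the grasp point, in m); z points along the fingers, y is the line along which they close (so a half turn about z gives the same grasp; the last joint's range is limited). The gripper opens to 93 mm and grips with 3 to 60 N. Pads are 15 mm wide; open, the fingers measure 128 mm over their backs; the gripper's body (75 mm by 188 mm) begins 65 mm behind the grasp point.
Start: joints at [1.231, 0.351, 1.652, -0, 1.139, -0.085], TCP at [0.139, 0.532, 0.187] pointing down, gripper open.
Joint ranges: [-2.75, 2.75], [-0.79, 2.1], [0.01, 2.65], [-1.57, 4.71], [0.07, 3.14], [-2.87, 2.87]. Speed limits (rad/s): [2.22, 2.22, 2.79, 3.14, 3.14, 3.14].

INTERFACE

Orientations are given as a rotation vector (axis times angle).
In Python, from cell import env gives the robot as it stands.
- The arm moves only by the tool jog_arm, never from a script. Its argument "commands" is one flat list of numbers, 7 for each row, row after row: the turn, a rotation vector about the tool's x, y, z in rad, then the shift along the tool's x, y, z in mm, then the opening, from 0 (shut) to 1 (fully open). A call has 1 to 10 rows; each row is the pose to reach, as a shift and turn from the pose commanded when the call began, along the tool's axes at that moment; what a row does not reach only later rows make up. A row lasts 1/10 s, in which the tool goes at most 50 mm and 8.59 degrees, less where a joint would pass 70% of its speed; a pose out of reach is approached as far as the arm can. A call with a gripper value outside its range is refused whole. The fingers move at their own pace and stop on an object; "grip_force" is the grip in N (left out, the last holds). Time passes only in rows, so rows that repeat a pose let the fingers close. It gives the time, the measured TCP pose, the force, the opening and the grip force at its end, in the units of the state.
- env.read_state(): the state, without advancing time (a new reading comes with each control period).
- env.capture(name): name is "scene" or "side" or "wrist"; returns a dict with "image" (420x560x3 uint8, red, green, blue), "fx", "fy", "cx", "cy" (pixels), "rvec" (rotation vector, rad) and "tvec" (3), from world to camera coordinates, as OpenCV has them. Camera axes: x right, y down, z forward; pixel columns grow to the right and rows downward; lengths in m; the calibration is good to about 2 mm. A picture is of the moment at which its call begins. There is no depth.
- env.hand_in(): hands the job in; it is judged then, once.
Trained networks look in the newest picture that a camera, given by its name, has taken for a name from the list of things; names that differ only in an ending like _2 or _b are one class to them, and where a whole thing is asked for, a point or a joint stands for the part that bears it (a point fixed in the world has none). Each returns a list of dicts, best first, with "score" (0 to 1); they miss things now and then, are a little off and sometimes report something else, mostly with a low value. They report only what shows in the picture. A call takes as long as a camera call. They do not tell look-alikes from the thing itself.
- env.look_for(camera, label): "location" ([column, row] in pixels, amid what is visible of it).
- env.trace(camera, label): "mask" (420x560 bool, what is visible of it) and "location" ([column, row] in pixels, amid what is visible of it).
The state is a dict: "clock": time; "qpos": joint angles; "qd": joint speeds; "effort": joint torques, N m; "position": TCP position; "ee_rot": TCP orientation; "ft_force": force on the tool from outside, world axes, zero at the start; "ft_torque": the same for the moment, N m; "opening": opening from 0.0 (shut) to 1.0 (fully open); "grasp_force": force on a finger pad.
Only numpy, scipy, OpenCV 4.12 (cv2) and the standard library are available. Lean on these libraries where they do the work, as an engineer would, in place of code of your own. Each camera call takes 0.05 s, during which the arm holds its last target. There are 200 camera calls.

TASK

Put the orange caster wheel away in the green return box without picking it up: press the yellow plate all the way down with one fingertip to hold the spring flap open, and while it is held, push the wheel along the lane with the other fingertip until it slides down the chute into the tray. The flap must never touch the wheel; keep the wheel down on the deck (no lifting or carrying) and leave the other things alone. When the wheel is lying in the tray, let the plate come back up so that the flap closes, and move clear.

Things in the scene. Friction and masses are not known exactly. Their poses are not given: they have to be found in the camera images.
- box: green wheel return box, fixed, on a grey base plate 330 x 230 x 8 mm. Origin on the table under the hinge line, mid-lane; x = direction in which wheels are pushed in, y left of that, z up (the other entries' x and y are in this frame). Lane: polished deck 50 mm above the table, x from -165 mm to the lip at -5 mm, y from -30 to 30 mm, between walls 5 mm thick, 12 mm high
- lip (a point): middle of the deck's inner edge, x = -5 mm, 50 mm above the table. Here a polished steel chute begins, falling 35 degrees; a wheel slides down it by itself once its centre has passed the lip by a few mm
- tray (a point): middle of the smooth tray floor at the foot of the chute; the floor slopes gently from x = 35 mm (22 mm above the table) down to the clear back wall at x = 150 mm (9 mm), where the wheel comes to rest
- hinge (a point): middle of the hinge axle, x = 0, 104 mm above the table (8 mm thick, y from -38 to 47 mm). The box's cheeks (outer faces y = -35 and 35 mm) stand 112 mm high from x = -10 to 155 mm; the tray between them is open at the top
- flap (a joint): yellow flap and its press plate, one rigid piece on the hinge (rad): 0 closed, 0.75 fully open (stop); spring 0.18 to 0.33 N m. Flap 56 mm wide, 50 mm long, hangs in the mouth leaning 0.35 rad inwards; it swings inwards and up. Its lower edge is 57 mm above the table closed, 75 mm at 0.6, 81 mm at 0.75 (the wheel on the deck reaches 70 mm)
- plate_end (a point): middle of the press plate's free end (robot side), upper face; moves with it. Plate: left of the lane, y 50 to 110 mm, 125 mm long, 4 mm thick. Fully down it is level, top 60 mm above the table, x -140 to -15 mm: a fingertip can slide along it to the box while it stays down. Closed, it slopes from x = -41, 82 mm above the table, up to x = -132, 167 mm
- wheel_center (a point): centre of the orange caster wheel, a disc 50 mm in diameter and 20 mm high, about 60 g, white and steel hub, lying flat on the deck in the lane (its centre then 60 mm above the table)
- black_wheel: bystander: black caster wheel, 50 mm diameter, 20 mm high, lying on the base plate right of the lane; origin centre of underside
- nut: bystander: turned steel spacer, 26 mm diameter, 30 mm high, on the base plate right of the lane; origin centre of underside
- bit_set: bystander: red screwdriver bit set, 75 x 35 x 32 mm; origin centre of underside
- caster: bystander: green caster bracket with black roller, 70 x 60 x 54 mm; origin centre of underside
- screw_jar: bystander: clear jar, 60 mm diameter, 75 mm high; origin centre of underside
- driver: bystander: red-handled screwdriver, 190 mm long, lying on the table
- hex_key: bystander: dark steel hex key, 90 x 30 mm, lying on the table; origin at the end of its long arm
Things that resemble listed ones, but are neither listed nor needed, are in the scene too. Of the things that look like the part that bears wheel_center, the larger one is meant.

How it is judged:
On the way, in this order (a step that is already met when the one before it is completed fails the run):
1. a fingertip holds the flap open on its press plate (joint above 0.6 rad) while the orange wheel still lies on the deck outside (value of joint flap above 0.6 rad and contact force between the fingers and flap above 0.3 N and x of wheel_center in the frame of box below -0.005 m and z of wheel_center in the frame of box above 0.056 m), for 0.2 s.
2. the wheel goes in under the flap while a fingertip still holds it open (above 0.5 rad) (value of joint flap above 0.5 rad and contact force between the fingers and flap above 0.3 N and x of wheel_center in the frame of box above 0.015 m and z of wheel_center in the frame of box below 0.056 m), for 0.05 s.
At the end, for the whole second after the job is handed in: the orange wheel rests in the tray inside the box (centre more than 45 mm past the hinge line, less than 35 mm above the table, still), and the flap is closed again (joint under 0.06 rad) (x of wheel_center in the frame of box between 0.045 and 0.15 m and y of wheel_center in the frame of box between -0.03 and 0.03 m and z of wheel_center in the frame of box below 0.035 m and linear speed of wheel below 0.02 m/s and value of joint flap below 0.06 rad); the robot touches nothing.
It fails at once if the flap or its plate touches the orange wheel (more than 0.3 N) (contact force between flap and wheel above 0.3 N).
It fails at once if the orange wheel is lifted (centre more than 15 mm above its height on the deck) or taken off the lane (z of wheel_center in the frame of box above 0.075 m or y of wheel_center in the frame of box above 0.035 m or y of wheel_center in the frame of box below -0.035 m or x of wheel_center in the frame of box below -0.165 m).
It fails at once if a bystander is moved more than 20 mm (distance of any of black_wheel, nut, bit_set, caster, screw_jar, driver, hex_key from where it was at the start of the episode above 0.02 m).
It also fails if it takes over 37 s, if anything falls off the work surface, if the arm or the gripper's body presses on something with over 40 N, if the wrist force passes 120 N, or if a joint passes its speed limit or range.

## Working session

There is one attempt and no reset: what is moved stays moved. The work goes in short steps, Python scripts to look and compute and a tool call to move; the robot and the scene stay as the last step left them, time stands still between calls to the robot, and variables do not carry over. Pictures are saved under pics/ and viewed, at most 10 in all, crops included, and the job is handed in when it is done.

Besides the shell and the picture viewer there is one more tool, called as name(argument=value, ...) on one line, values as JSON. jog_arm: Moves the arm, as the interface text tells. Its arguments: {"type":"object","properties":{"commands":{"type":"array","items":{"type":"number"}},"grip_force":{"type":"number"}},"required":["commands"]}

```bash
mkdir -p pics; ls; cat > h.py <<'E'
from cell import env
import numpy as np, cv2
from scipy.spatial.transform import Rotation as R
def cap(n,f=None):
    c=env.capture(n)
    if f: cv2.imwrite('pics/'+f,c['image'][:,:,::-1])
    c['K']=np.array([[c['fx'],0,c['cx']],[0,c['fy'],c['cy']],[0,0,1.]])
    return c
def ray(c,uv):
    Rm=R.from_rotvec(c['rvec']).as_matrix(); o=-Rm.T@np.array(c['tvec'])
    d=Rm.T@np.linalg.inv(c['K'])@np.array([uv[0],uv[1],1.]); return o,d/np.linalg.norm(d)
def onz(c,uv,z):
    o,d=ray(c,uv); return o+d*(z-o[2])/d[2]
def proj(c,P):
    return cv2.projectPoints(np.array(P,float).reshape(-1,1,3),np.array(c['rvec'],float),np.array(c['tvec'],float),c['K'],None)[0].reshape(-1,2)
E
python3 - <<'E'
from h import *
a=cap('scene','s1.png');b=cap('side','d1.png')
s=env.read_state();print(s['clock'],s['position'],s['ee_rot'],s['opening'])
for n,c in (('scene',a),('side',b)):
    print(n,R.from_rotvec(c['rvec']).as_matrix().round(2).tolist(),c['tvec'],c['fx'])
    for l in ['box','lip','tray','hinge','plate_end','wheel_center','flap','nut','black_wheel']:
        print(l,[(np.round(d['location']).tolist(),round(d['score'],2)) for d in env.look_for(n,l)][:3])
E
```

```text
pics
0.1 [0.13849996 0.5319375  0.18679334] [-3.99137789e-01 -3.11595293e+00  1.47987505e-03] 0.9983611095088154
scene [[0.84, 0.55, 0.01], [0.4, -0.61, -0.69], [-0.37, 0.58, -0.73]] [-0.50205545 -0.150742    1.54615339] 511.79884124685907
box [([240.0, 258.0], 0.83)]
lip [([239.0, 257.0], 0.68)]
tray [([240.0, 256.0], 0.94)]
hinge [([241.0, 257.0], 0.71)]
plate_end [([226.0, 201.0], 0.55)]
wheel_center [([215.0, 237.0], 0.64), ([177.0, 309.0], 0.5)]
flap [([223.0, 204.0], 0.87)]
nut [([257.0, 287.0], 0.47)]
black_wheel [([203.0, 274.0], 0.64), ([240.0, 257.0], 0.53)]
side [[0.75, -0.66, -0.01], [-0.41, -0.45, -0.8], [0.52, 0.6, -0.61]] [-0.43348423  0.34084874  1.01067785] 528.0640929709238
box [([304.0, 267.0], 0.88), ([288.0, 266.0], 0.44)]
lip [([308.0, 269.0], 0.63)]
tray [([305.0, 266.0], 0.77)]
hinge [([308.0, 268.0], 0.67)]
plate_end [([287.0, 238.0], 0.87)]
wheel_center [([358.0, 333.0], 0.75), ([293.0, 269.0], 0.59)]
flap [([284.0, 242.0], 0.89)]
nut [([348.0, 258.0], 0.59)]
black_wheel [([322.0, 299.0], 0.92)]
```

View pics/s1.png

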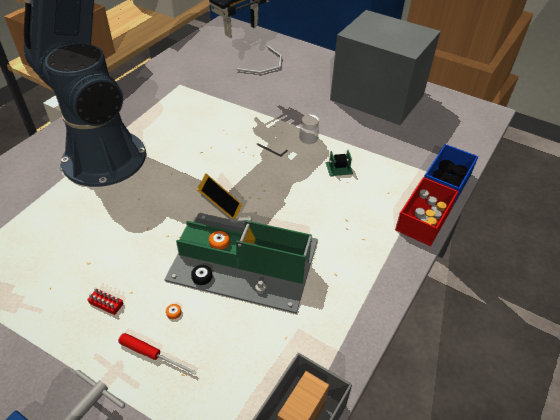

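View pics/d1.png

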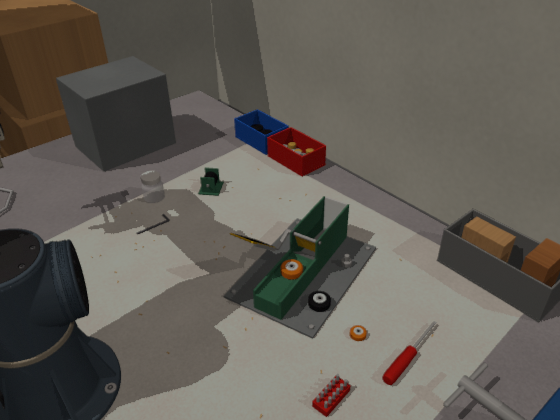

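The scene view shows the green box at about (245,250), with the orange wheel in the lane at (218,239), the plate at (220,196), the black wheel at (202,274) and the nut at (261,287). A small look-alike wheel sits at (174,311). In the side view the wheel is at (291,268) and the plate at (250,239). I'll zoom in on both to get box keypoints.

```bash
python3 - <<'E'
import cv2,numpy as np
a=cv2.imread('pics/s1.png')[165:320,160:325];b=cv2.imread('pics/d1.png')[190:345,220:385]
m=np.hstack([cv2.resize(x,None,fx=2.424,fy=2.424*1.5,interpolation=cv2.INTER_CUBIC) for x in (a,b)])
print(m.shape);cv2.imwrite('pics/m1.png',m[:, :800])
E
```

```text
(564, 800, 3)
```

View pics/m1.png

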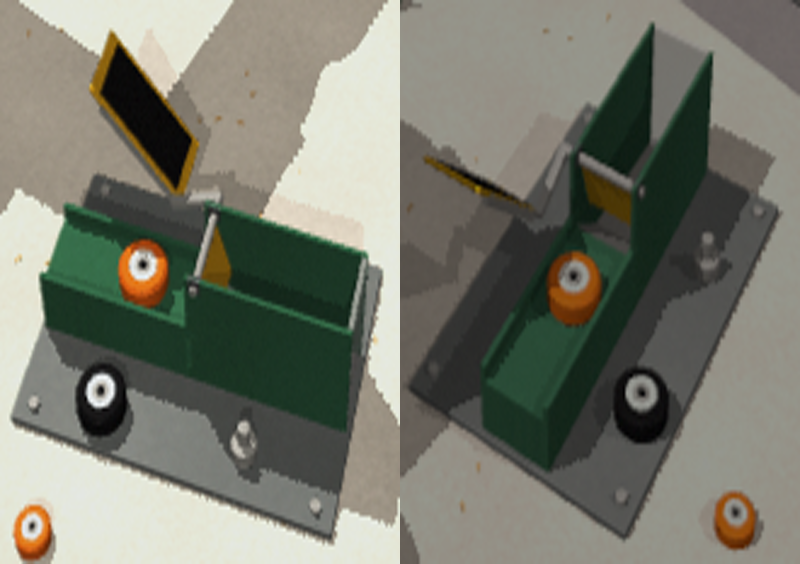

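```bash
cat > fit.py <<'E'
from h import *
from scipy.optimize import least_squares
a=cap('scene');b=cap('side')
S=[((-165,35,62),(65,205)),((-165,-35,62),(41,280)),((-10,-35,112),(186,277)),((155,-35,112),(350,333)),((155,35,112),(367,252)),((155,-35,8),(347,430)),((-10,35,112),(210,203)),((-132,110,167),(112,32)),((-132,50,167),(91,92))]
D=[((-165,35,62),(484,365)),((-165,-35,62),(551,410)),((-165,35,8),(485,428)),((-165,-35,8),(549,468)),((-10,-35,112),(634,187)),((155,-35,112),(712,55)),((155,35,112),(653,25)),((-10,35,112),(577,155))]
sp=np.array([p for p,_ in S])/1e3; su=np.array([(160+x/2.424,165+y/3.636) for _,(x,y) in S])
dp=np.array([p for p,_ in D])/1e3; du=np.array([(220+(x-400)/2.424,190+y/3.636) for _,(x,y) in D])
def W(q,P): return P@R.from_euler('z',q[2]).as_matrix().T+[q[0],q[1],0]
f=lambda q:np.r_[(proj(a,W(q,sp))-su).ravel(),(proj(b,W(q,dp))-du).ravel()]
best=min((least_squares(f,[.5,0.1,y],loss='soft_l1') for y in (-1,0,1)),key=lambda r:r.cost)
q=best.x;print('box',q,'res',f(q).reshape(-1,2).round(1).tolist())
np.save('box.npy',q)
B=lambda P:(np.array(P)-[q[0],q[1],0])@R.from_euler('z',q[2]).as_matrix()
for n,c,uv in(('scene',a,(160+144/2.424,165+265/3.636)),('side',b,(220+173/2.424,190+275/3.636))):
    print(n,'wheel hub box',B(onz(c,uv,.070)).round(4))
    ts=[t for t in env.trace(n,'wheel_center')]
    for t in ts:
        m=cv2.moments(t['mask'].astype(np.uint8));p=(m['m10']/m['m00'],m['m01']/m['m00']);print(t['score'],m['m00'],B(onz(c,p,.062)).round(4))
for l in ['black_wheel','nut']:
  for n,c in(('scene',a),('side',b)):
    print(l,[(B(onz(c,d['location'],.02)).round(3),round(d['score'],2)) for d in env.look_for(n,l)])
E
python3 fit.py
```

```text
box [ 0.58270504 -0.08247111  0.31060396] res [[-0.1, -0.5], [-0.9, -0.5], [-0.8, 0.6], [1.5, 0.7], [1.0, 0.1], [0.2, 0.7], [-1.6, -0.8], [-0.2, -0.6], [-0.3, -0.6], [-0.5, -0.3], [0.0, -0.4], [0.1, -0.3], [1.1, 1.1], [1.2, 0.7], [0.6, -1.2], [-0.7, -1.3], [-2.5, -0.6]]
scene wheel hub box [-0.0647 -0.0016  0.07  ]
0.73 156.0 [-0.095  -0.2178  0.062 ]
0.65 303.0 [-0.0676 -0.0023  0.062 ]
side wheel hub box [-0.0665  0.0001  0.07  ]
0.86 363.0 [-0.0684 -0.0007  0.062 ]
0.71 202.0 [-0.159  -0.2028  0.062 ]
black_wheel [(array([-0.083, -0.086,  0.02 ]), 0.57)]
black_wheel [(array([-0.078, -0.085,  0.02 ]), 0.63)]
nut [(array([ 0.052, -0.078,  0.02 ]), 0.7)]
nut [(array([ 0.074, -0.079,  0.02 ]), 0.44)]
```

```bash
cat > go.py <<'E'
from h import *
import sys
q=np.load('box.npy'); Rb=R.from_euler('z',q[2])
s=env.read_state(); T=R.from_rotvec(s['ee_rot']); p=np.array(s['position'])
bp=(p-[q[0],q[1],0])@Rb.as_matrix()
print('t',s['clock'],'box pos mm',(bp*1e3).round(1),'open',s['opening'],'F box',Rb.inv().apply(s['ft_force']).round(1),'grasp',s['grasp_force'])
print('tool axes in box\n',(Rb.inv()*T).as_matrix().round(3))
for y in (1,-1):
    Rt=Rb*R.from_matrix(np.array([[y,0,0],[0,-y,0],[0,0,-1.]])); print('turn',y,(T.inv()*Rt).as_rotvec().round(3))
if len(sys.argv)>1:
    g=np.array([float(x) for x in sys.argv[1:4]])/1e3
    w=Rb.apply(g)+[q[0],q[1],0]; print('world',w.round(3),'shift mm',(T.inv().apply(w-p)*1e3).round(1))
E
python3 go.py -107 41 215
```

```text
t 1.4 box pos mm [-235.   721.   187.3] open 0.9986050520908547 F box [-0.2  1.   0.8] grasp 0.0
tool axes in box
 [[-0.844  0.536  0.   ]
 [ 0.536  0.844  0.   ]
 [-0.     0.    -1.   ]]
turn 1 [ 0.    -0.     2.576]
turn -1 [ 0.     0.    -0.565]
world [ 0.468 -0.076  0.215] shift mm [-472.4 -505.6  -27.8]
```

jog_arm(commands=[0,0,0,0,0,-28,0.69,0,0,-0.1,-40,-43,-28,0.69,0,0,-0.2,-80,-86,-28,0.69,0,0,-0.3,-115,-123,-28,0.69,0,0,-0.4,-150,-160,-28,0.69,0,0,-0.5,-185,-198,-28,0.69,0,0,-0.565,-220,-235,-28,0.69,0,0,-0.565,-250,-267,-28,0.69,0,0,-0.565,-280,-300,-28,0.69,0,0,-0.565,-310,-332,-28,0.69])

```text
clock: 2.4
position: [0.3535, 0.1346, 0.2156]
ee_rot: [-0.485, 3.103, 0.0]
ft_force: [1.4, 1.0, -0.7]
opening: 0.691
grasp_force: 0.0
```

```bash
python3 go.py -107 41 215; python3 -c "
from cell import env;print(env.read_state()['qpos'])"
```

```text
t 2.4 box pos mm [-151.9  276.8  215.6] open 0.6914968562793802 F box [ 1.7  0.5 -0.7] grasp 0.0
tool axes in box
 [[-1.     0.     0.001]
 [ 0.     1.    -0.   ]
 [-0.001 -0.    -1.   ]]
turn 1 [2.000e-03 0.000e+00 3.141e+00]
turn -1 [-0.     0.001 -0.   ]
world [ 0.468 -0.076  0.215] shift mm [ -45.  -235.8    0.7]
[ 2.40673134e-01 -9.89798156e-03  2.01575776e+00  3.15865681e-05
  1.13463593e+00 -1.64050532e+00]
```

jog_arm(commands=[0,0,0,-9,-47,0,0.69,0,0,0,-18,-94,0,0.69,0,0,0,-27,-141,0,0.69,0,0,0,-36,-188,0,0.69,0,0,0,-42,-220,0,0.69,0,0,0,-45,-236,0,0.69,0,0,0,-45,-236,20,0.69,0,0,0,-45,-236,30,0.69,0,0,0,-45,-236,30,0.69])

```text
clock: 3.3
position: [0.4668, -0.0736, 0.1841]
ee_rot: [0.486, -3.101, -0.002]
ft_force: [-0.5, 0.2, 1.0]
opening: 0.693
grasp_force: 0.0
```

```bash
python3 go.py; python3 - <<'E'
from h import *
a=cap('scene','s2.png');b=cap('side','d2.png');w=cap('wrist','w2.png')
q=np.load('box.npy')
for n,c in(('scene',a),('side',b)):
    for t in env.trace(n,'wheel_center'):
        m=cv2.moments(t['mask'].astype(np.uint8));p=(m['m10']/m['m00'],m['m01']/m['m00'])
        print(n,t['score'],m['m00'],((onz(c,p,.062)-[q[0],q[1],0])@R.from_euler('z',q[2]).as_matrix()).round(4))
x=cv2.resize(b['image'][170:330,210:370],(440,440),interpolation=2)
cv2.imwrite('pics/m2.png',np.hstack([cv2.resize(w['image'],(360,270),interpolation=3) if 0 else np.vstack([cv2.resize(w['image'],(360,270)),cv2.resize(a['image'][170:300,140:313],(360,170))]),x])[:,:,::-1])
E
```

```text
t 3.3 box pos mm [-107.7   43.9  184.1] open 0.6933176398618265 F box [-0.4  0.4  1. ] grasp 0.0
tool axes in box
 [[-1.    -0.    -0.002]
 [-0.     1.     0.002]
 [ 0.002  0.002 -1.   ]]
turn 1 [ 4.000e-03  2.000e-03 -3.141e+00]
turn -1 [ 0.002 -0.002  0.   ]
scene 0.82 290.0 [-0.0673 -0.0018  0.062 ]
scene 0.75 180.0 [-0.0952 -0.2169  0.062 ]
side 0.82 359.0 [-0.0679 -0.0002  0.062 ]
```

View pics/m2.png

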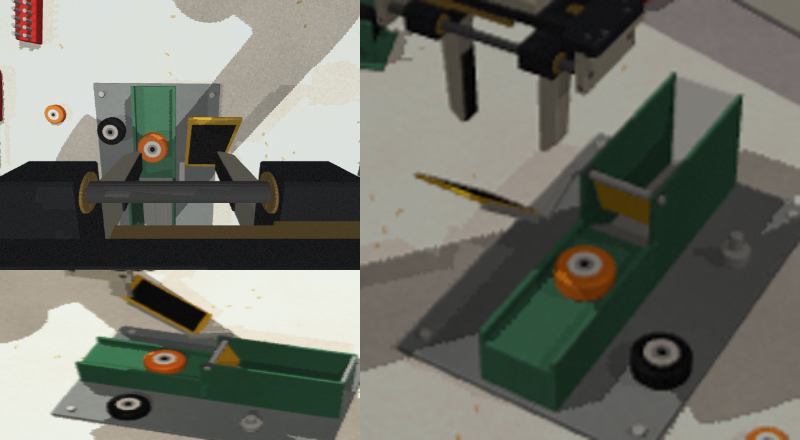

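Wrist view: the wheel hub is at about (236,232) in full-image pixels and the plate is to its right, with the fingers either side as planned. I'll check the pose from this nearer view.

```bash
python3 - <<'E'
from h import *
w=cap('wrist');q=np.load('box.npy')
B=lambda P:((P-[q[0],q[1],0])@R.from_euler('z',q[2]).as_matrix()*1e3).round(1)
for t in env.trace('wrist','wheel_center'):
    m=cv2.moments(t['mask'].astype(np.uint8));p=(m['m10']/m['m00'],m['m01']/m['m00']);print(t['score'],p,B(onz(w,p,.062)),np.where(t['mask'].any(0))[0][[0,-1]],np.where(t['mask'].any(1))[0][[0,-1]])
W=lambda P:np.array(P)/1e3@R.from_euler('z',q[2]).as_matrix().T+[q[0],q[1],0]
P=[(-165,35,62),(-165,-35,62),(-132,50,167),(-132,110,167),(-41,50,82),(-41,110,82),(-66,0,70)]
u=proj(w,W(P));print(u.round(0).tolist())
im=w['image'][:,:,::-1].copy()
for x in u: cv2.drawMarker(im,(int(x[0]),int(x[1])),(255,0,255),0,12,1)
cv2.imwrite('pics/w3.png',cv2.resize(im[100:300,120:400],(784,560),interpolation=2))
E
```

```text
0.82 (86.35929648241206, 176.7675879396985) [-126.  -155.7   62. ] [ 70 103] [162 191]
0.6 (238.27405740011255, 228.4136184580754) [-70.   -0.3  62. ] [214 261] [204 252]
[[271.0, 138.0], [201.0, 138.0], [289.0, 190.0], [374.0, 190.0], [285.0, 261.0], [343.0, 261.0], [238.0, 234.0]]
```

View pics/w3.png

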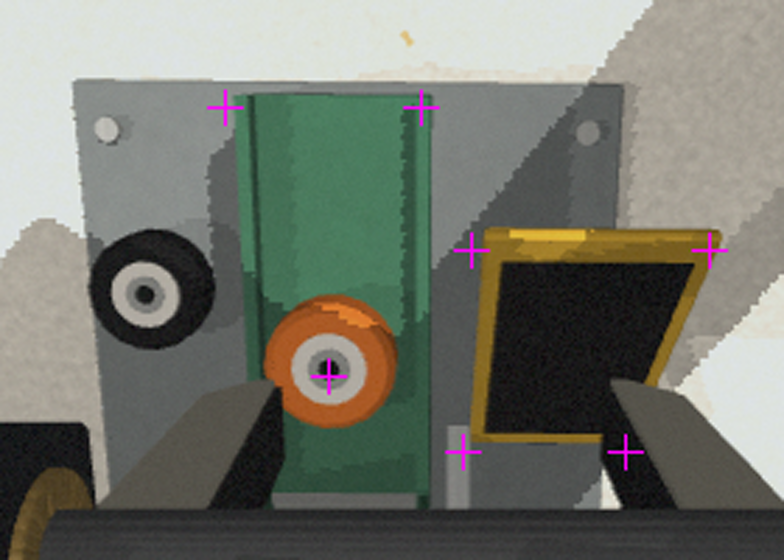

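The wheel hub is at (237,231), within 3 mm of the estimate. The lane and plate are about 4 mm further left and 4 mm nearer the robot than the fit had them. Both fingers still have clearance, so I'll press down behind the wheel.

jog_arm(commands=[0,0,0,2,-1,15,0.69,0,0,0,3,-2,30,0.69,0,0,0,3,-2,45,0.69,0,0,0,3,-2,60,0.69,0,0,0,3,-2,75,0.69,0,0,0,3,-2,88,0.69,0,0,0,3,-2,100,0.69,0,0,0,3,-2,108,0.69,0,0,0,3,-2,114,0.69,0,0,0,3,-2,118,0.69])

```text
clock: 4.65
position: [0.4656, -0.0773, 0.067]
ee_rot: [-0.485, 3.104, -0.0]
ft_force: [-0.3, 0.2, 2.0]
opening: 0.688
grasp_force: 0.9
```

```bash
python3 go.py
```

```text
t 4.65 box pos mm [-109.9   40.7   67. ] open 0.687518794607768 F box [-0.3  0.3  2. ] grasp 0.8585873642005026
tool axes in box
 [[-1.  0.  0.]
 [ 0.  1. -0.]
 [-0. -0. -1.]]
turn 1 [0.    0.    3.141]
turn -1 [-0.  0. -0.]
```

Contact with the plate is about 2 N. I'll go down to the stop.

jog_arm(commands=[0,0,0,0,0,3,0.69,0,0,0,0,0,5,0.69,0,0,0,0,0,7,0.69,0,0,0,0,0,7,0.69])

```text
clock: 5.05
position: [0.4658, -0.0773, 0.0603]
ee_rot: [-0.485, 3.103, -0.0]
ft_force: [0.8, 0.6, 3.4]
opening: 0.691
grasp_force: 1.3
```

```bash
python3 go.py; python3 - <<'E'
from h import *
a=cap('scene');b=cap('side');w=cap('wrist')
x=[cv2.resize(b['image'][190:310,220:340],(400,400),interpolation=2),cv2.resize(a['image'][180:300,150:270],(400,400),interpolation=2)]
cv2.imwrite('pics/m4.png',np.hstack(x)[:,:,::-1])
E
```

```text
t 5.05 box pos mm [-109.7   40.7   60.3] open 0.6910542225697954 F box [1.  0.4 3.4] grasp 1.2582870489859488
tool axes in box
 [[-1.     0.001  0.001]
 [ 0.001  1.    -0.   ]
 [-0.001 -0.    -1.   ]]
turn 1 [1.000e-03 0.000e+00 3.141e+00]
turn -1 [-0.     0.001 -0.001]
```

View pics/m4.png

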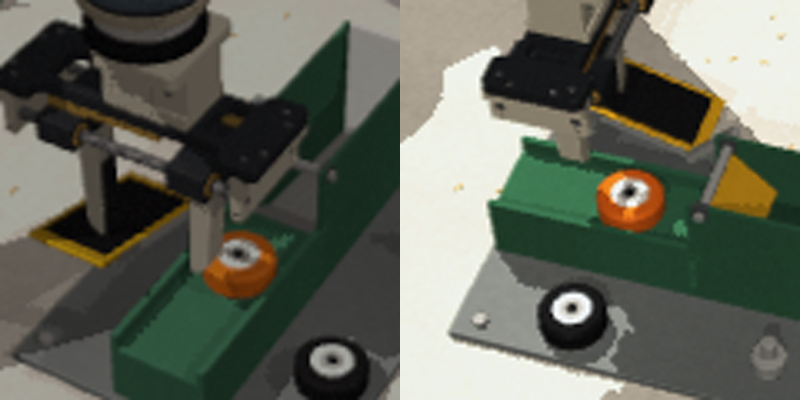

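Both views show the plate level under one finger with the flap raised, and the other finger in the lane just behind the wheel. I'll feel for the stop.

jog_arm(commands=[0,0,0,0,0,1,0.69,0,0,0,0,0,2,0.69,0,0,0,0,0,2,0.69])

```text
clock: 5.5
position: [0.4659, -0.0773, 0.0583]
ee_rot: [-0.485, 3.103, -0.0]
ft_force: [3.3, 1.3, 2.8]
opening: 0.694
grasp_force: 1.7
```

jog_arm(commands=[0,0,0,0,0,1,0.69,0,0,0,0,0,2,0.69,0,0,0,0,0,2,0.69])

```text
clock: 5.8
position: [0.4658, -0.0773, 0.0562]
ee_rot: [-0.485, 3.103, -0.0]
ft_force: [4.1, 1.6, 2.9]
opening: 0.689
grasp_force: 1.8
```

```bash
python3 go.py;  python3 - <<'E'
from h import *
a=cap('scene');b=cap('side')
x=[cv2.resize(b['image'][190:310,220:340],(400,400),interpolation=2),cv2.resize(a['image'][180:300,150:270],(400,400),interpolation=2)]
cv2.imwrite('pics/m5.png',np.hstack(x)[:,:,::-1])
E
```

```text
t 5.8 box pos mm [-109.8   40.6   56.2] open 0.6888102737945414 F box [4.4 0.3 2.9] grasp 1.8070828438794706
tool axes in box
 [[-1.  0.  0.]
 [ 0.  1. -0.]
 [-0. -0. -1.]]
turn 1 [1.000e-03 0.000e+00 3.141e+00]
turn -1 [-0.  0. -0.]
```

View pics/m5.png

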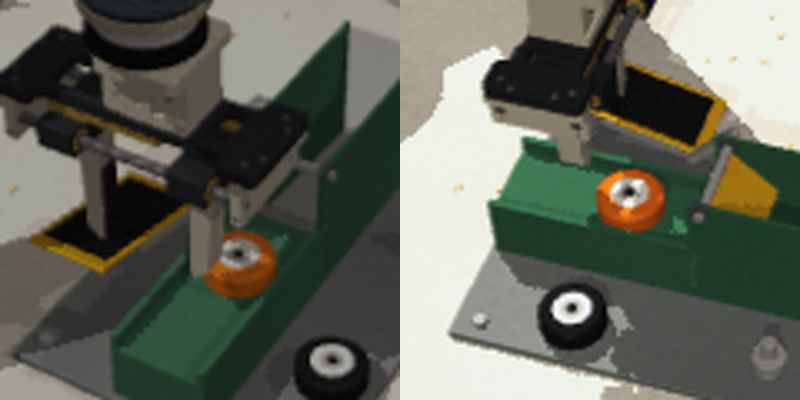

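Nearly the same picture, with the plate corner a few mm lower (262→271 in the crop), so the stop is not reached yet. I'll continue.

jog_arm(commands=[0,0,0,0,0,1,0.69,0,0,0,0,0,2,0.69,0,0,0,0,0,2,0.69])

```text
clock: 6.2
position: [0.4655, -0.0773, 0.0541]
ee_rot: [0.485, -3.104, 0.0]
ft_force: [3.6, 0.5, 3.7]
opening: 0.692
grasp_force: 1.7
```

jog_arm(commands=[0,0,0,0,0,1,0.69,0,0,0,0,0,2,0.69,0,0,0,0,0,2,0.69])

```text
clock: 6.5
position: [0.4655, -0.0773, 0.0521]
ee_rot: [0.485, -3.104, -0.0]
ft_force: [3.8, 1.0, 2.4]
opening: 0.69
grasp_force: 1.8
```

```bash
python3 go.py | head -1;  python3 - <<'E'
from h import *
q=np.load('box.npy')
q2=q.copy(); d=R.from_euler('z',q[2]).apply([-.003,.003,0]); q2[:2]+=d[:2]
P0=np.array([(-140,50,60),(-140,110,60),(-15,110,60),(-15,50,60)])/1e3
def plate(th):
    e=th-.75; P=P0-[0,0,.104]
    x=P[:,0]*np.cos(e)-P[:,2]*np.sin(e); z=P[:,0]*np.sin(e)+P[:,2]*np.cos(e)
    return np.c_[x,P[:,1],z+.104]
print(plate(0).round(3).tolist())
W=lambda P:P@R.from_euler('z',q2[2]).as_matrix().T+[q2[0],q2[1],0]
out=[]
for n,(r,c0) in (('side',(200,215)),('scene',(175,150))):
    c=cap(n); im=cv2.resize(c['image'][r:r+120,c0:c0+120],(400,400),interpolation=2)[:,:,::-1].copy()
    for th,col in((.75,(255,0,255)),(.6,(255,255,0))):
        u=(proj(c,W(plate(th)))-[c0,r])*3.333
        cv2.polylines(im,[u.astype(np.int32)],True,col,1)
    out.append(im)
cv2.imwrite('pics/m6.png',np.hstack(out))
E
```

```text
t 6.5 box pos mm [-110.1   40.8   52.1] open 0.6899384184994201 F box [ 3.9 -0.2  2.4] grasp 1.7634127428755164
[[-0.132, 0.05, 0.167], [-0.132, 0.11, 0.167], [-0.041, 0.11, 0.082], [-0.041, 0.05, 0.082]]
```

View pics/m6.png

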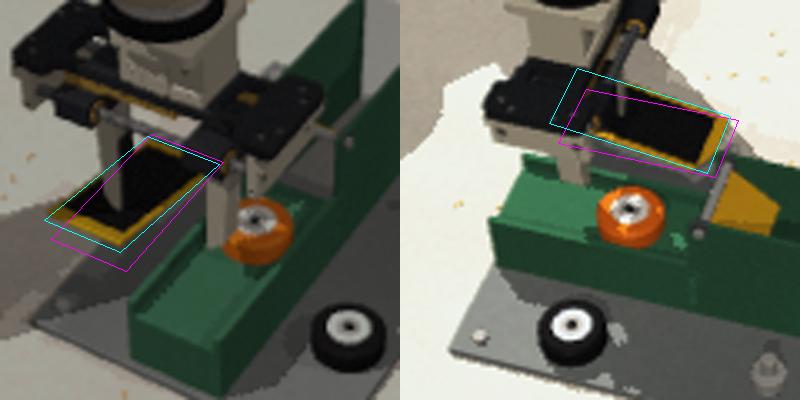

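The overlay puts the plate near 0.63 rad, close to the cyan 0.6 outline, and not at the magenta 0.75. I'll triangulate the lane fingertip, at side (280,274) and scene (203,231), to see its real height.

```bash
python3 - <<'E'
from h import *
a=cap('scene');b=cap('side');q=np.load('box.npy')
Rb=R.from_euler('z',q[2]).as_matrix()
def tri(ua,ub):
    A=[];B=[]
    for c,u in((a,ua),(b,ub)):
        o,d=ray(c,u);M=np.eye(3)-np.outer(d,d);A.append(M);B.append(M@o)
    X=np.linalg.lstsq(np.vstack(A),np.hstack(B),rcond=None)[0];return ((X-[q[0],q[1],0])@Rb*1e3).round(1)
print(tri((150+178/3.333,175+186/3.333),(215+217/3.333,200+248/3.333)))
# predicted tips
for z in (.052,.062,.072):
    W=np.array([[-.110,0,z],[-.110,.0815,z]])@Rb.T+[q[0],q[1],0]
    print(z,((proj(b,W)-[215,200])*3.333).round().tolist(),((proj(a,W)-[150,175])*3.333+[400,0]).round().tolist())
# mean colour inside plate footprint; plate frame corner pixels (yellow) in side
im=b['image'][200:320,215:335].astype(int); m=(im[...,0]>120)&(im[...,1]>90)&(im[...,2]<60)
ys,xs=np.where(m); print([(x,y) for x,y in zip(xs,ys)][:0], xs.min(),xs[ys==ys.max()],ys.max(),ys[xs==xs.min()])
E
```

```text
[-107.9    4.6   75.5]
0.052 [[222.0, 278.0], [118.0, 235.0]] [[576.0, 211.0], [613.0, 133.0]]
0.062 [[221.0, 267.0], [118.0, 224.0]] [[575.0, 202.0], [612.0, 124.0]]
0.072 [[221.0, 256.0], [117.0, 213.0]] [[573.0, 193.0], [611.0, 115.0]]
[] 20 [34 35 36 70] 72 [66]
```

The open fingertips sit about 22 mm behind the TCP, because the linkage retracts them. The TCP therefore has to go about 14 mm lower, and I'll tilt slightly so the gripper body clears the cheeks.

jog_arm(commands=[0,-0.05,0,0,0,1,0.69,0,-0.1,0,0,0,3,0.69,0,-0.15,0,0,0,5,0.69,0,-0.15,0,0,0,8,0.69,0,-0.15,0,0,0,10,0.69,0,-0.15,0,0,0,10,0.69])

```text
clock: 7.3
position: [0.4653, -0.0771, 0.0419]
ee_rot: [-0.463, 2.959, 0.035]
ft_force: [0.5, 1.1, 1.7]
opening: 0.691
grasp_force: 1.3
```

```bash
cat > ov.py <<'E'
from h import *
import sys
from scipy.optimize import least_squares
q=np.load('box.npy'); q2=q.copy(); q2[:2]+=R.from_euler('z',q[2]).apply([-.003,.003,0])[:2]
P0=np.array([(-140,50,60),(-140,110,60)])/1e3-[0,0,.104]
b=cap('side'); 
W=lambda P:P@R.from_euler('z',q2[2]).as_matrix().T+[q2[0],q2[1],0]
im=b['image'][200:320,215:335].astype(int); m=(im[...,0]>120)&(im[...,1]>90)&(im[...,2]<60); m[:,60:]=0
ys,xs=np.where(m); print('yellow bottom row',ys.max(),xs[ys==ys.max()])
for th in (.6,.65,.7,.75,.8):
    e=th-.75; P=np.c_[P0[:,0]*np.cos(e)-P0[:,2]*np.sin(e),P0[:,1],P0[:,0]*np.sin(e)+P0[:,2]*np.cos(e)+.104]
    print(th,(proj(b,W(P))-[215,200]).round(1).tolist())
E
python3 ov.py;python3 go.py|head -1
```

```text
yellow bottom row 77 [36 37]
0.6 [[36.1, 75.7], [13.3, 66.1]]
0.65 [[36.6, 77.8], [13.9, 68.1]]
0.7 [[37.2, 79.7], [14.6, 70.0]]
0.75 [[37.8, 81.4], [15.3, 71.8]]
0.8 [[38.6, 83.0], [16.2, 73.4]]
t 7.35 box pos mm [-110.1   41.    42. ] open 0.6889461269927494 F box [1.  1.  2.3] grasp 1.237522838782752
```

jog_arm(commands=[0,0,0,0,0,2,0.69,0,0,0,0,0,4,0.69,0,0,0,0,0,4,0.69])

```text
clock: 7.65
position: [0.4662, -0.0769, 0.0381]
ee_rot: [-0.462, 2.957, 0.035]
ft_force: [1.7, 1.6, 3.4]
opening: 0.69
grasp_force: 1.6
```

jog_arm(commands=[0,0,0,0,0,1,0.69,0,0,0,0,0,2,0.69,0,0,0,0,0,2,0.69])

```text
clock: 7.95
position: [0.4666, -0.077, 0.0363]
ee_rot: [-0.462, 2.957, 0.035]
ft_force: [2.1, 2.0, 3.8]
opening: 0.686
grasp_force: 1.8
```

```bash
python3 ov.py|head -1;python3 go.py|head -1
```

```text
yellow bottom row 79 [37]
t 8.0 box pos mm [-108.9   40.7   36.4] open 0.6877804942260498 F box [2.3 1.8 3.6] grasp 1.7654184877756052
```

jog_arm(commands=[0,0,0,0,0,1,0.69,0,0,0,0,0,2,0.69,0,0,0,0,0,2,0.69])

```text
clock: 8.3
position: [0.4668, -0.077, 0.0343]
ee_rot: [-0.462, 2.957, 0.034]
ft_force: [2.5, 1.4, 3.1]
opening: 0.692
grasp_force: 1.8
```

jog_arm(commands=[0,0,0,0,0,1,0.69,0,0,0,0,0,2,0.69,0,0,0,0,0,2,0.69])

```text
clock: 8.6
position: [0.4671, -0.0769, 0.0323]
ee_rot: [-0.462, 2.957, 0.034]
ft_force: [4.2, 0.1, 4.2]
opening: 0.691
grasp_force: 1.8
```

```bash
python3 ov.py|head -1;python3 go.py|head -1
```

```text
yellow bottom row 80 [37]
t 8.65 box pos mm [-108.4   40.7   32.3] open 0.6891186958874681 F box [2.2 0.2 3.6] grasp 1.8336745102715213
```

jog_arm(commands=[0,0,0,0,0,1,0.69,0,0,0,0,0,2,0.69,0,0,0,0,0,2,0.69])

```text
clock: 8.95
position: [0.4673, -0.0768, 0.0303]
ee_rot: [-0.462, 2.957, 0.035]
ft_force: [2.4, 0.4, 4.7]
opening: 0.692
grasp_force: 1.9
```

```bash
python3 ov.py|head -1;python3 go.py|head -1; python3 - <<'E'
from h import *
a=cap('scene');b=cap('side')
x=[cv2.resize(b['image'][210:300,220:310],(400,400),interpolation=2),cv2.resize(a['image'][180:300,150:270],(400,400),interpolation=2)]
cv2.imwrite('pics/m7.png',np.hstack(x)[:,:,::-1])
E
```

```text
yellow bottom row 80 [36 37 38]
t 9.0 box pos mm [-108.2   40.7   30.3] open 0.6876071752873596 F box [ 2.9 -1.5  3.2] grasp 1.8756542354822159
```

View pics/m7.png

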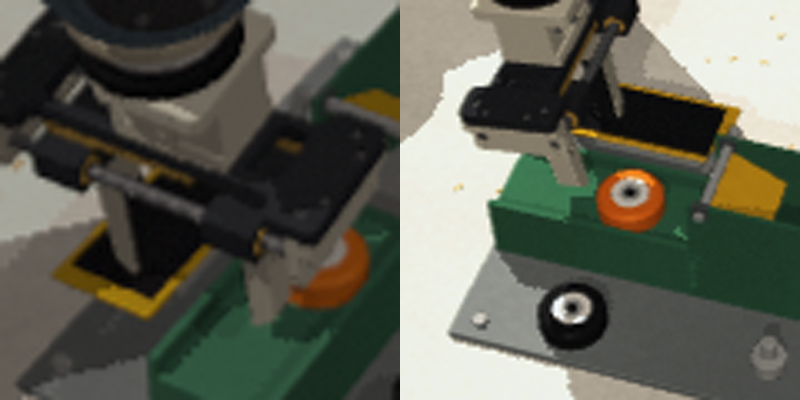

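The flap is now well raised and the plate is nearly level, with the lane finger behind the wheel. I'll begin the push at constant height, adding a little more press on the way.

jog_arm(commands=[0,0,0,-5,0,1,0.69,0,0,0,-10,0,2,0.69,0,0,0,-15,0,3,0.69,0,0,0,-20,0,4,0.69,0,0,0,-20,0,4,0.69])

```text
clock: 9.6
position: [0.4856, -0.07, 0.0291]
ee_rot: [-0.465, 2.96, 0.037]
ft_force: [-6.1, -0.7, 11.3]
opening: 0.692
grasp_force: 6.0
```

```bash
cat > wh.py <<'E'
from h import *
q=np.load('box.npy')
for n in('scene','side'):
    c=cap(n)
    for t in env.trace(n,'wheel_center'):
        m=cv2.moments(t['mask'].astype(np.uint8));p=(m['m10']/m['m00'],m['m01']/m['m00']);X=((onz(c,p,.062)-[q[0],q[1],0])@R.from_euler('z',q[2]).as_matrix()*1e3).round(1)
        if abs(X[1])<60: print(n,round(t['score'],2),m['m00'],X[:2])
E
python3 wh.py; python3 go.py|head -1; python3 ov.py|head -1
```

```text
scene 0.77 301.0 [-58.8  -1.9]
side 0.45 177.0 [-62.5 -12.5]
t 9.8 box pos mm [-88.7  41.5  29.2] open 0.6892897721056616 F box [-5.7  1.6 11.2] grasp 5.500916877645068
yellow bottom row 81 [38]
```

The stop is felt at 11 N and the wheel is moving. I'll continue at constant height.

jog_arm(commands=[0,0,0,-5,0,0.75,0.69,0,0,0,-10,0,1.5,0.69,0,0,0,-15,0,2.25,0.69,0,0,0,-20,0,3,0.69,0,0,0,-25,0,3.75,0.69,0,0,0,-30,0,4.5,0.69,0,0,0,-30,0,4.5,0.69])

```text
clock: 10.55
position: [0.5143, -0.0608, 0.0292]
ee_rot: [-0.465, 2.961, 0.037]
ft_force: [-8.2, -2.2, 14.3]
opening: 0.693
grasp_force: 7.2
```

```bash
python3 wh.py; python3 go.py|head -1; python3 ov.py|head -1
```

```text
scene 0.73 195.0 [-36.3  -1.5]
side 0.7 177.0 [-33.1 -13.8]
t 10.75 box pos mm [-58.6  41.5  29.3] open 0.6901339471779081 F box [-7.8  1.4 13.5] grasp 6.7362059449078515
yellow bottom row 81 [38]
```

jog_arm(commands=[0,0,0,-5,0,0.75,0.69,0,0,0,-10,0,1.5,0.69,0,0,0,-15,0,2.25,0.69,0,0,0,-20,0,3,0.69,0,0,0,-24,0,3.6,0.69,0,0,0,-24,0,3.6,0.69])

```text
clock: 11.4
position: [0.5377, -0.0536, 0.0295]
ee_rot: [-0.464, 2.96, 0.036]
ft_force: [-7.9, -2.0, 14.8]
opening: 0.69
grasp_force: 7.2
```

```bash
python3 wh.py; python3 go.py|head -1; python3 ov.py|head -1
```

```text
t 11.6 box pos mm [-34.1  41.3  29.5] open 0.6920092823911745 F box [-6.9  0.2 14.1] grasp 6.9581526482943445
yellow bottom row 81 [38]
```

jog_arm(commands=[0,0,0,-3,0,0.5,0.69,0,0,0,-6,0,0.9,0.69,0,0,0,-6,0,0.9,0.69,0,0,0,-6,0,0.9,0.69,0,0,0,-6,0,0.9,0.69])

```text
clock: 12.15
position: [0.5427, -0.0518, 0.0294]
ee_rot: [-0.465, 2.961, 0.036]
ft_force: [-10.0, -3.0, 16.2]
opening: 0.689
grasp_force: 8.1
```

```bash
python3 wh.py; python3 go.py|head -1; python3 - <<'E'
from h import *
a=cap('scene');b=cap('side')
x=[cv2.resize(b['image'][170:290,260:380],(400,400),interpolation=2),cv2.resize(a['image'][190:310,200:320],(400,400),interpolation=2)]
cv2.imwrite('pics/m8.png',np.hstack(x)[:,:,::-1])
for c,n in((a,'a'),(b,'b')):
    i=c['image'].astype(int);m=(i[...,0]>130)&(i[...,1]<i[...,0]*.62)&(i[...,2]<60)&(i[...,1]>30)
    k,l,s,ct=cv2.connectedComponentsWithStats(m.astype(np.uint8));print(n,[(s[j,4],ct[j].round().tolist()) for j in range(1,k) if s[j,4]>15])
E
```

```text
t 12.35 box pos mm [-28.7  41.4  29.4] open 0.6895435416455218 F box [-10.6  -0.2  16.6] grasp 8.105498137883842
a [(np.int32(59), [106.0, 300.0]), (np.int32(100), [173.0, 312.0])]
b [(np.int32(24), [308.0, 136.0]), (np.int32(90), [357.0, 333.0])]
```

```bash
python3 - <<'E'
from h import *
q=np.load('box.npy');B=lambda P:((P-[q[0],q[1],0])@R.from_euler('z',q[2]).as_matrix()*1e3).round(1)
w=cap('wrist')
i=w['image'].astype(int);m=(i[...,0]>130)&(i[...,1]<i[...,0]*.62)&(i[...,2]<70)&(i[...,1]>30)
k,l,s,ct=cv2.connectedComponentsWithStats(m.astype(np.uint8));print([(s[j].tolist(),ct[j].round().tolist(),B(onz(w,ct[j],.025))) for j in range(1,k) if s[j,4]>15])
for n in('wrist','scene','side'):
  for t in env.trace(n,'wheel_center'): print(n,t['score'],t['location'],t['mask'].sum())
# where would tray wheel appear
W=np.array([[.12,0,.025],[0.0,0,.055]])@R.from_euler('z',q[2]).as_matrix().T+[q[0],q[1],0]
for n in('scene','side','wrist'): print(n,proj(cap(n),W).round().tolist())
E
```

```text
[([200, 338, 38, 5, 124], [218.0, 341.0], array([69.5, -6.6, 25. ]))]
wrist 0.86 [225.1, 335.3] 984
scene 0.7 [174.3, 309.5] 171
scene 0.2 [145.2, 348.7] 686
side 0.71 [256.6, 260.3] 1051
side 0.63 [361.3, 333.2] 207
scene [[293.0, 265.0], [245.0, 247.0]]
side [[328.0, 235.0], [306.0, 253.0]]
wrist [[230.0, 386.0], [212.0, 292.0]]
```

```bash
python3 - <<'E'
from h import *
w=cap('wrist','w9.png')
t=env.trace('wrist','wheel_center')[0];ys,xs=np.where(t['mask']);print(xs.min(),xs.max(),ys.min(),ys.max())
cv2.imwrite('pics/w9z.png',cv2.resize(w['image'][200:400,80:360],(784,560),interpolation=2)[:,:,::-1])
E
```

```text
193 251 323 343
```

View pics/w9z.png

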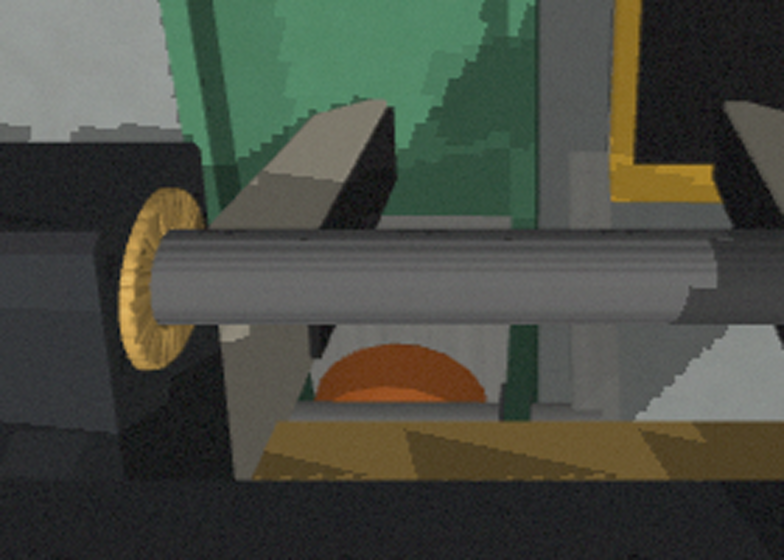

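The wrist view shows the wheel past the lip: its rear edge is at row 323 behind the fingertip, and the bare chute shows between them. I'll work out how far it has got.

```bash
python3 - <<'E'
from h import *
q=np.load('box.npy');q[:2]+=R.from_euler('z',q[2]).apply([-.0035,.0035,0])[:2]
B=lambda P:((P-[q[0],q[1],0])@R.from_euler('z',q[2]).as_matrix()*1e3).round(1)
w=cap('wrist');t=env.trace('wrist','wheel_center')[0];ys,xs=np.where(t['mask']);print(ys.min(),ys.max(),xs.min(),xs.max())
for z in(.05,.045,.04,.035,.03,.025,.02,.015): print(z,B(onz(w,(221,323),z)),'lip' if z==.05 else '',B(onz(w,(221,277),z))[0])
i=w['image'].astype(int);print([(r,i[r,215].tolist()) for r in range(316,352,4)])
E
```

```text
323 343 192 252
0.05 [32.3 -0.8 50. ] lip -4.5
0.045 [36.9 -2.  45. ]  -1.0
0.04 [41.4 -3.1 40. ]  2.4
0.035 [46.  -4.3 35. ]  5.9
0.03 [50.6 -5.4 30. ]  9.4
0.025 [55.2 -6.6 25. ]  12.8
0.02 [59.7 -7.7 20. ]  16.3
0.015 [64.3 -8.8 15. ]  19.8
[(316, [111, 111, 107]), (320, [109, 109, 105]), (324, [111, 60, 26]), (328, [110, 61, 28]), (332, [112, 61, 28]), (336, [109, 60, 22]), (340, [148, 78, 35]), (344, [71, 70, 68]), (348, [90, 90, 86])]
```

The rear edge lies on the tray floor at x≈60, so the wheel's centre is at about 85 mm, in the tray. I'll slide back along the plate, then lift gently.

jog_arm(commands=[0,0,0,15,0,-2.2,0.69,0,0,0,30,0,-4.5,0.69,0,0,0,45,0,-6.7,0.69,0,0,0,59,0,-9,0.69,0,0,0,57,0,-22,0.69,0,0,0,55,0,-36,0.69,0,0,0,53,0,-50,0.69,0,0,0,51,0,-64,0.69,0,0,0,49,0,-78,0.69,0,0,0,47,0,-90,0.69])

```text
clock: 14.0
position: [0.4872, -0.0701, 0.1118]
ee_rot: [-0.463, 2.958, 0.035]
ft_force: [0.4, 0.3, 0.0]
opening: 0.688
grasp_force: 0.0
```

jog_arm(commands=[0,0,0,-2,0,-10,0.69,0,0,0,-3,0,-20,0.69,0,0,0,-4,0,-30,0.69,0,0,0,-6,0,-42,0.69,0,0,0,-8,0,-60,0.69,0,0,0,-11,0,-80,0.69,0,0,0,-14,0,-100,0.69,0,0,0,20,0,-110,0.69,0,0,0,60,0,-115,0.69,0,0,0,100,0,-120,0.69])

```text
clock: 15.0
position: [0.3747, -0.1059, 0.2152]
ee_rot: [-0.464, 2.957, 0.035]
ft_force: [-0.6, -0.3, 0.1]
opening: 0.692
grasp_force: 0.0
```

```bash
python3 go.py|head -1; python3 - <<'E'
from h import *
q=np.load('box.npy');q[:2]+=R.from_euler('z',q[2]).apply([-.0035,.0035,0])[:2]
B=lambda P:((P-[q[0],q[1],0])@R.from_euler('z',q[2]).as_matrix()*1e3).round(1)
W=lambda P:np.array(P)/1e3@R.from_euler('z',q[2]).as_matrix().T+[q[0],q[1],0]
for n in('scene','side','wrist'):
  c=cap(n)
  for t in env.trace(n,'wheel_center'): print(n,round(t['score'],2),np.round(t['location']),t['mask'].sum(),B(onz(c,t['location'],.023)))
  for t in env.trace(n,'flap'):
    ys,xs=np.where(t['mask']); print(' flap',round(t['score'],2),xs.min(),xs.max(),ys.min(),ys.max())
  print(' plate closed pred',proj(c,W([(-132,110,167),(-132,50,167)])).round().tolist())
E
```

```text
t 15.0 box pos mm [-205.2   41.3  215.2] open 0.6920594998085849 F box [-0.6 -0.1  0.1] grasp 0.0
scene 0.57 [173. 312.] 176 [-107. -202.   23.]
 flap 0.86 197 254 174 245
 plate closed pred [[205.0, 172.0], [196.0, 188.0]]
side 0.56 [361. 333.] 187 [-121.  -201.4   23. ]
 flap 0.8 230 320 229 250
 plate closed pred [[229.0, 233.0], [252.0, 242.0]]
wrist 0.81 [110. 218.] 603 [-123.4 -186.3   23. ]
wrist 0.8 [247. 343.] 309 [ 94.7 -12.2  23. ]
wrist 0.6 [204. 324.] 247 [ 55.7 -76.9  23. ]
 flap 0.83 223 340 271 339
 flap 0.19 163 340 179 350
 plate closed pred [[360.0, 276.0], [293.0, 276.0]]
```

The plate is back up, with force 0 and its mask at the closed position. I'll rise and go over the box to check the wheel in the tray.

jog_arm(commands=[0,0.05,0,-6,0,-40,0.69,0,0.1,0,-12,0,-80,0.69,0,0.15,0,-17,0,-114,0.69,0,0.15,0,-57,-10,-108,0.69,0,0.15,0,-97,-20,-102,0.69,0,0.15,0,-137,-30,-96,0.69,0,0.15,0,-160,-41,-93,0.69,0,0.15,0,-160,-41,-93,0.69])

```text
clock: 16.25
position: [0.5284, -0.1005, 0.3294]
ee_rot: [0.487, -3.102, -0.001]
ft_force: [-0.2, -0.3, -0.8]
opening: 0.688
grasp_force: 0.0
```

```bash
python3 go.py|head -1; python3 - <<'E'
from h import *
q=np.load('box.npy');q[:2]+=R.from_euler('z',q[2]).apply([-.0035,.0035,0])[:2]
B=lambda P:((P-[q[0],q[1],0])@R.from_euler('z',q[2]).as_matrix()*1e3).round(1)
W=lambda P:np.array(P)/1e3@R.from_euler('z',q[2]).as_matrix().T+[q[0],q[1],0]
c=cap('wrist','w10.png')
for t in env.trace('wrist','wheel_center'):
    ys,xs=np.where(t['mask']);print(round(t['score'],2),np.round(t['location']),t['mask'].sum(),(xs.min(),xs.max(),ys.min(),ys.max()),B(onz(c,t['location'],.024)))
print('pred x=120,85',proj(c,W([(120,0,24),(85,0,26)])).round().tolist())
for n,l in(('scene','black_wheel'),('scene','nut'),('side','flap'),('side','bit_set')):
    cap(n);print(l,[(np.round(d['location']).tolist(),round(d['score'],2)) for d in env.look_for(n,l)][:2])
E
```

```text
t 16.25 box pos mm [-57.2  -0.5 329.4] open 0.688304716936792 F box [-0.3 -0.3 -0.8] grasp 0.0
0.88 [276. 252.] 716 (np.int64(261), np.int64(290), np.int64(238), np.int64(267)) [82.  -7.8 24. ]
0.72 [159. 132.] 418 (np.int64(150), np.int64(172), np.int64(123), np.int64(144)) [-117.2 -190.6   24. ]
0.67 [287. 182.] 24107 (np.int64(207), np.int64(378), np.int64(96), np.int64(319)) [-38.2  10.   24. ]
pred x=120,85 [[280.0, 272.0], [280.0, 254.0]]
black_wheel [([147.0, 350.0], 0.68), ([200.0, 273.0], 0.67)]
nut []
flap [([297.0, 240.0], 0.69), ([212.0, 182.0], 0.34)]
bit_set [([332.0, 394.0], 0.55)]
```

```bash
python3 -c "
from h import *
cap('wrist');print(env.trace('wrist','wheel_center')[0]['location']);print(env.hand_in())"
```

```text
[274.8, 251.4]
the job is handed in; nothing more can be done
None
```

The orange wheel is lying still in the tray, about 82 mm past the hinge line. The flap is closed, the arm is clear, and the job is handed in at about 16.5 s of the 37 s allowed; the verdict was not shown.

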